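# Turn the hold-downs of a solder pallet in over the circuit board

## Task

The circuit board is seated in its solder pallet, but the three yellow hold-downs round it are still swung out. With a fingertip, push each one round on its pivot until it points square in across the board's edge with its tip over the board. Only push them sideways, without pinching or pressing down on them; leave the board seated without leaning on it, and disturb nothing else on the bench.

Things in the scene. Friction and masses are not known exactly. Their poses are not given: they have to be found in the camera images.
- pallet: solder pallet, fixed: black plate 250 (x) by 320 (y) by 12 mm flat on the bench, a recess in its middle holding the board; origin at the centre of its underside, x away from the robot, y left, z up. Aluminium rails 9 wide, 8 mm above the plate, along x at y = +-155.5 mm. Two fixed grey lips (x 45 to 63, y +-45 mm, 10 mm above the plate) hook over the board's far edge. The three hold-downs turn on the plate
- board: green circuit board 100 (x) by 150 (y) by 2.4 mm, about 160 g, loose but seated in the recess (1 mm play), centred on the pallet, top 0.6 mm below the plate's top; origin at the centre of its underside, axes as the pallet's. Parts up to 27 mm tall stand at x -5 to 45, |y| under 53 mm; the rest of it is almost bare
- left_clip (a joint): turn (rad) of the hold-down at the board's left (+y) short edge: 0 = pointing square in across the board's edge, positive = counterclockwise from above, the arm's bearing in the pallet frame is -pi/2 + this; range -2 to 2, no stop at 0; stays where left (friction 0.04 N m, 1.3 N at 30 mm from the pivot); starts swung out at +0.8 to +1.8, tip towards the far side
- left_clip_tip (a point): middle of the free end of that hold-down's arm, at its top face, 27 mm above the bench. The arm is a mustard-yellow bar 14 mm wide, reaching 40 mm from its pivot to the tip (12 mm behind it), side faces upright, underside 1.5 mm and top 15 mm above the plate
- left_clip_pivot (a point): pivot axis of that hold-down at the arm's top face, 27 mm above the bench; a dark screw head 12 mm across stands 6 mm above it. It lies at (+15, +103) mm in the pallet frame, 28 mm outside the board's edge; turned in, the arm points along the pallet's -y and its tip covers 12 mm of the board
- right_clip (a joint): turn (rad) of the hold-down at the board's right (-y) short edge: 0 = pointing square in across the board's edge, positive = counterclockwise from above, the arm's bearing in the pallet frame is +pi/2 + this; range -2 to 2, no stop at 0; stays where left (friction 0.04 N m, 1.3 N at 30 mm from the pivot); starts swung out at +0.8 to +1.8, tip towards the robot side
- right_clip_tip (a point): middle of the free end of that hold-down's arm, at its top face, 27 mm above the bench. The arm is a mustard-yellow bar 14 mm wide, reaching 40 mm from its pivot to the tip (12 mm behind it), side faces upright, underside 1.5 mm and top 15 mm above the plate
- right_clip_pivot (a point): pivot axis of that hold-down at the arm's top face, 27 mm above the bench; a dark screw head 12 mm across stands 6 mm above it. It lies at (-10, -103) mm in the pallet frame, 28 mm outside the board's edge; turned in, the arm points along the pallet's +y and its tip covers 12 mm of the board
- near_clip (a joint): turn (rad) of the hold-down at the board's long edge nearest the robot (-x): 0 = pointing square in across the board's edge, positive = counterclockwise from above, the arm's bearing in the pallet frame is 0 + this; range -2 to 2, no stop at 0; stays where left (friction 0.04 N m, 1.3 N at 30 mm from the pivot); starts swung out at -1.8 to -0.8, tip towards the right side
- near_clip_tip (a point): middle of the free end of that hold-down's arm, at its top face, 27 mm above the bench. The arm is a mustard-yellow bar 14 mm wide, reaching 40 mm from its pivot to the tip (12 mm behind it), side faces upright, underside 1.5 mm and top 15 mm above the plate
- near_clip_pivot (a point): pivot axis of that hold-down at the arm's top face, 27 mm above the bench; a dark screw head 12 mm across stands 6 mm above it. It lies at (-78, 0) mm in the pallet frame, 28 mm outside the board's edge; turned in, the arm points along the pallet's +x and its tip covers 12 mm of the board
- plug: loose black connector 14 x 32 x 15 mm lying on the pallet's far right corner; origin under its centre. Leave alone. (Beyond the pallet's far edge stand two clear parts bins, fixed, 85 x 130 mm, 45 mm high)
- spool: solder spool standing left of the pallet, 62 mm across, 45 mm high; origin under its centre. Leave alone.
- meter: yellow multimeter lying right of the pallet, 150 (its x) by 75 by 32 mm, knob to 42 mm; origin under its centre. Leave alone.
- driver: red screwdriver lying between the robot and the pallet, about 170 mm long along its own x, under 35 mm high; origin under its middle. Leave alone.
- pliers: crimping pliers with teal handles lying left of the pallet, about 190 mm long along its own x, 85 wide, 20 high; origin between jaws and handles. Leave alone.
Mind the look-alikes: they are no part of the job. Leave any purple look-alike of the board alone.

How it is judged:
At the end, for the whole second after the job is handed in: All three hold-downs point square in across the board's edge to within 0.26 rad (15 degrees) and are at rest; the board still lies in its recess (within 6 mm of the middle, not raised or tipped); the other things are within 30 mm of where they stood (value of joint left_clip between -0.26 and 0.26 rad and velocity of joint left_clip between -0.05 and 0.05 rad/s and value of joint right_clip between -0.26 and 0.26 rad and velocity of joint right_clip between -0.05 and 0.05 rad/s and value of joint near_clip between -0.26 and 0.26 rad and velocity of joint near_clip between -0.05 and 0.05 rad/s and horizontal distance between board and pallet below 0.006 m and z of board in the frame of pallet below 0.0115 m and angle between board's own z axis and vertical below 0.03 rad and distance of each of spool, meter, driver, pliers, plug from where it was at the start of the episode below 0.03 m); the robot touches nothing.
It fails at once if the board is lifted out of its recess (5 mm) or tipped (z of board in the frame of pallet above 0.014 m or angle between board's own z axis and vertical above 0.12 rad).
It fails at once if the robot leans on the board or its parts with more than 15 N (contact force between any of the fingers, the arm and board above 15 N).
It fails at once if another thing on the bench is shifted or lifted by more than 30 mm (distance of any of spool, meter, driver, pliers, plug from where it was at the start of the episode above 0.03 m).
It fails at once if a hold-down is pinched or pressed down on: more than 3 N from the fingers on both of its side halves at once ((contact force between the fingers and left_clip_c0 above 3 N and contact force between the fingers and left_clip_c1 above 3 N) or (contact force between the fingers and right_clip_c0 above 3 N and contact force between the fingers and right_clip_c1 above 3 N) or (contact force between the fingers and near_clip_c0 above 3 N and contact force between the fingers and near_clip_c1 above 3 N)).
It also fails if it takes over 58 s, if anything falls off the work surface, if the arm or the gripper's body presses on something with over 40 N, if the wrist force passes 120 N, or if a joint passes its speed limit or range.

## Robot

A 7-joint arm with a two-finger parallel gripper is mounted at the origin on the work surface. World frame = base frame: x ahead of the robot, y to its left, z up, the work surface at z = 0. Lengths are in m, angles in rad, forces in N, time in s.
With the tool pointing down it reaches from about 0.425 to 0.95 m from the base axis. Payload 4.7 kg.
Tool frame: the origin (TCP) lies on the front face of the gripper's body, between the roots of the fingers; the fingertips stand 70 mm ahead of it and the grasp point (between the pads) lies 51 mm ahead of it (bot.nose_length is the distance from the TCP to the fingertips, in m); z points along the fingers, y is the line along which they close (so a half turn about z gives the same grasp; the last joint's range is limited). The gripper opens to 87 mm and grips with 3 to 60 N. Pads are 19 mm wide; open, the fingers measure 117 mm over their backs; the gripper's body (75 mm by 190 mm) begins 51 mm behind the grasp point.
Start: joints at [-1.24, 0.469, -0.049, 1.532, 0.024, 1.141, -0.082], TCP at [0.238, 0.632, 0.292] pointing down, gripper open.
Joint ranges: [-2.59, 2.59], [-0.33, 1.99], [-1.39, 1.29], [0.1, 2.45], [-1.04, 4.18], [0.21, 1.99], [-2.66, 2.66]. Speed limits (rad/s): [2.57, 2.57, 3.14, 3.14, 3.14, 3.14, 3.14].

## Interface

Orientations are given as [roll, pitch, yaw] about the fixed x, y, z axes, in that order (R = Rz(yaw) Ry(pitch) Rx(roll)).
In Python, from station import status, viewer, job, nets, bot gives the robot as it stands.
- The arm moves only by the tool send_rows, never from a script. Its arguments are lists of equal length, an entry for each row: "travel": the shift along the tool's x, y, z in units of 40 mm (1.0 is 40 mm), a list of three; "delta_rot": the turn, a rotation vector about the tool's x, y, z in units of 6 degrees (1.0 is 6 degrees), a list of three; "hand": the gripper command: -1 is shut, 1 is fully open, values between are in proportion. In form: {"travel": [[dx, dy, dz], ...], "delta_rot": [[wx, wy, wz], ...], "hand": [hand, ...]}. A call has 1 to 20 rows; each row is the pose to reach, as a shift and turn from the pose commanded when the call began, along the tool's axes at that moment; what a row does not reach only later rows make up. A row lasts 1/10 s, in which the tool goes at most 50 mm and 8.59 degrees, less where a joint would pass 70% of its speed; a pose out of reach is approached as far as the arm can. A call with a gripper value outside its range is refused whole. The fingers move at their own pace and stop on an object; "force" is the grip in N (left out, the last holds). Time passes only in rows, so rows that repeat a pose let the fingers close. It gives the time, the measured TCP pose, the force, the opening and the grip force at its end, in the units of the state.
- status.get_state(): the state, without advancing time (a new reading comes with each control period).
- viewer.get_image(name): name is "side" or "top"; returns the picture (420x560x3 uint8, blue, green, red); there is no depth.
- viewer.calibration(name): a dict with "fx", "fy", "cx", "cy" (pixels), "distortion" ([k1, k2, p1, p2, k3] as OpenCV has them; the pictures are not rectified), "world_to_cam" (4x4, takes a point from world to camera coordinates). Camera axes: x right, y down, z forward; pixel columns grow to the right and rows downward; lengths in m; the calibration is good to about 2 mm. A picture is of the moment at which its call begins. calibration takes no time and is no camera call.
- job.finish_job(): hands the job in; it is judged then, once.
Trained networks look in the newest picture that a camera, given by its name, has taken for a name from the list of things; names that differ only in an ending like _2 or _b are one class to them, and where a whole thing is asked for, a point or a joint stands for the part that bears it (a point fixed in the world has none). Each returns a list of dicts, best first, with "confidence" (0 to 1); they miss things now and then, are a little off and sometimes report something else, mostly with a low value. They report only what shows in the picture. A call takes as long as a camera call. They do not tell look-alikes from the thing itself.
- nets.spot_in(query, camera): "rect" ([left, top, width, height] in pixels, round what is visible of it).
- nets.pinpoint(query, camera): "location" ([column, row] in pixels: a listed point, or the origin of a listed thing).
The state is a dict: "time": time; "qpos": joint angles; "dq": joint speeds; "tau": joint torques, N m; "position": TCP position; "ee_rot": TCP orientation; "contact_force": force on the tool from outside, world axes, zero at the start; "ft_torque": the same for the moment, N m; "width": finger opening in m; "grip_force": force on a finger pad.
Only numpy, scipy, OpenCV 4.12 (cv2) and the standard library are available. Lean on these libraries where they do the work, as an engineer would, in place of code of your own. Each camera call takes 0.05 s, during which the arm holds its last target. There are 200 camera calls.

## Working session

There is one attempt and no reset: what is moved stays moved. The work goes in short steps, Python scripts to look and compute and a tool call to move; the robot and the scene stay as the last step left them, time stands still between calls to the robot, and variables do not carry over. Pictures are saved under pics/ and viewed, at most 10 in all, crops included, and the job is handed in when it is done.

Besides the shell and the picture viewer there is one more tool, called after "Call:" in YAML: its name, and indented under it one key for each argument. send_rows: Moves the arm, as the interface text tells. Its arguments: {"type":"object","properties":{"travel":{"type":"array","items":{"type":"array","items":{"type":"number"}}},"delta_rot":{"type":"array","items":{"type":"array","items":{"type":"number"}}},"hand":{"type":"array","items":{"type":"number"}},"force":{"type":"number"}},"required":["travel","delta_rot","hand"]}

```bash
ls; mkdir -p pics
cat > h.py <<'E'
import numpy as np, cv2
from station import status, viewer, job, nets, bot
def ray(cam,px,z):
    c=viewer.calibration(cam);K=np.array([[c['fx'],0,c['cx']],[0,c['fy'],c['cy']],[0,0,1]])
    n=cv2.undistortPoints(np.array([[px]],float),K,np.array(c['distortion'],float))[0,0]
    T=np.array(c['world_to_cam']);R,t=T[:3,:3],T[:3,3]
    o=-R.T@t;d=R.T@np.array([n[0],n[1],1]);return o+d*(z-o[2])/d[2]
def proj(cam,P):
    c=viewer.calibration(cam);K=np.array([[c['fx'],0,c['cx']],[0,c['fy'],c['cy']],[0,0,1]]);T=np.array(c['world_to_cam'])
    return cv2.projectPoints(np.array(P,float).reshape(-1,3),cv2.Rodrigues(T[:3,:3])[0],T[:3,3],K,np.array(c['distortion'],float))[0][:,0]
E
python3 - <<'E'
from h import *
for n in ('top','side'):
    cv2.imwrite(f'pics/{n}0.png',viewer.get_image(n))
    c=viewer.calibration(n);print(n,-np.array(c['world_to_cam'])[:3,:3].T@np.array(c['world_to_cam'])[:3,3])
    for q,z in [('left_clip_tip',.027),('left_clip_pivot',.027),('right_clip_tip',.027),('right_clip_pivot',.027),('near_clip_tip',.027),('near_clip_pivot',.027),('board',.009),('pallet',0),('plug',.012),('spool',0),('meter',0),('driver',0),('pliers',0)]:
        for r in nets.pinpoint(q,n)[:2]:
            print(q,np.round(r['location']),round(r['confidence'],2),np.round(ray(n,r['location'],z),3)[:2])
s=status.get_state();print(s['time'],s['position'],s['ee_rot'],s['width'])
E
```

```text
pics
top [0.43962091 0.03090571 0.92606127]
left_clip_tip [244. 213.] 0.69 [0.603 0.095]
left_clip_pivot [234. 226.] 0.74 [0.575 0.115]
right_clip_tip [334. 258.] 0.56 [ 0.504 -0.089]
right_clip_pivot [334. 241.] 0.53 [ 0.539 -0.091]
near_clip_tip [299. 261.] 0.75 [ 0.5   -0.017]
near_clip_pivot [301. 262.] 0.63 [ 0.497 -0.022]
near_clip_pivot [286. 272.] 0.46 [0.478 0.009]
board [287. 238.] 0.76 [0.549 0.006]
board [410. 138.] 0.66 [ 0.763 -0.273]
plug [339. 190.] 0.55 [ 0.651 -0.11 ]
spool [181. 184.] 0.69 [0.675 0.233]
meter [401. 246.] 0.72 [ 0.528 -0.236]
meter [335. 257.] 0.46 [ 0.508 -0.094]
driver [266. 312.] 0.68 [0.398 0.054]
pliers [181. 269.] 0.72 [0.49 0.23]
side [0.29938803 0.70932489 0.50978774]
left_clip_tip [351. 268.] 0.57 [0.382 0.097]
left_clip_tip [241. 241.] 0.53 [0.617 0.101]
left_clip_pivot [256. 251.] 0.61 [0.572 0.12 ]
right_clip_tip [323. 210.] 0.51 [ 0.493 -0.092]
right_clip_pivot [302. 203.] 0.66 [ 0.55  -0.103]
right_clip_pivot [284. 233.] 0.19 [0.544 0.039]
near_clip_tip [314. 225.] 0.62 [ 0.494 -0.021]
near_clip_pivot [315. 236.] 0.68 [0.477 0.023]
board [252. 167.] 0.84 [ 0.77  -0.282]
board [282. 234.] 0.76 [0.556 0.019]
plug [263. 198.] 0.56 [ 0.66  -0.114]
spool [180. 285.] 0.55 [0.677 0.244]
meter [323. 192.] 0.94 [ 0.53  -0.233]
driver [348. 266.] 0.66 [0.392 0.06 ]
driver [303. 206.] 0.18 [ 0.555 -0.136]
pliers [271. 310.] 0.66 [0.49  0.237]
1.4 [0.23761212 0.63181403 0.29229438] [ 3.14146904e+00 -7.15819656e-05  2.78181413e+00] 0.08692250296956736
```

View pics/top0.png

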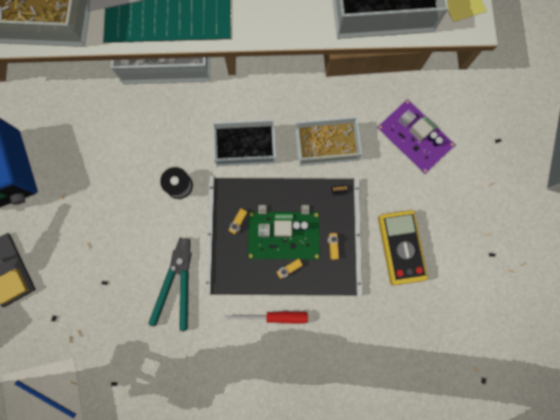

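View pics/side0.png

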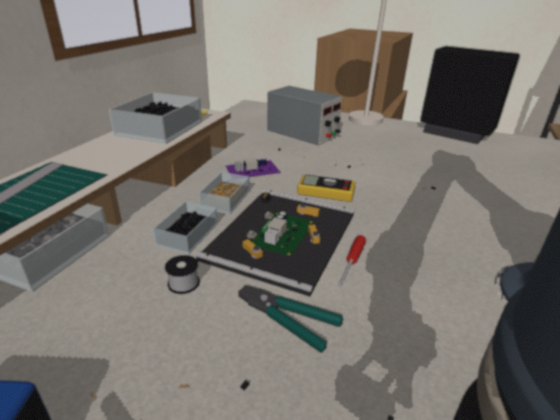

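The top picture shows the pallet at columns 210-358, rows 178-296. It holds the green board (285,236) and the yellow clips at left (238,221), right (334,246) and near (289,269). The board candidates are green (285,236), seated in the pallet, and purple (416,137), a look-alike off the pallet. The green one fits the description. I'll fit the pallet pose, get the clip angles and check them on an enlarged overlay.

```bash
cat > m.py <<'E'
from h import *
PIV={'left':(.015,.103,-np.pi/2),'right':(-.010,-.103,np.pi/2),'near':(-.078,0,0)}
def w(pose,p): 
    c,s=np.cos(pose[2]),np.sin(pose[2]);return np.array([pose[0]+c*p[0]-s*p[1],pose[1]+s*p[0]+c*p[1]])
def pallet(im):
    m=(im.max(2)<75).astype(np.uint8);m[:, :205]=0;m[:,362:]=0;m[:172]=0;m[302:]=0
    m=cv2.morphologyEx(m,cv2.MORPH_OPEN,np.ones((3,3)))
    k=max(cv2.findContours(m,0,2)[0],key=cv2.contourArea)
    P=np.array([ray('top',p[0],.012)[:2] for p in cv2.convexHull(k)],np.float32)
    (x,y),(a,b),th=cv2.minAreaRect(P);th=(th+45)%90-45
    return (x,y,np.radians(th)),(a,b)
def clips(im,pose,cam='top'):
    hsv=cv2.cvtColor(im,cv2.COLOR_BGR2HSV);m=cv2.inRange(hsv,(12,110,90),(32,255,255));out={}
    ys,xs=np.nonzero(m);Q=np.array([ray(cam,(x,y),.024)[:2] for x,y in zip(xs,ys)])
    for n,(px,py,b) in PIV.items():
        c=w(pose,(px,py));q=Q[np.linalg.norm(Q-c,axis=1)<.046]
        if len(q)<8: out[n]=None;continue
        d=q.mean(0)-c;a=np.arctan2(d[1],d[0]);th=(a-pose[2]-b+np.pi)%(2*np.pi)-np.pi
        out[n]=(round(th,2),len(q),np.round(c,4),round(float(np.hypot(*d)),4))
    return out
def overlay(im,pose,cl,f,cam='top'):
    def L(pts,z,col):
        q=np.array([proj(cam,[*w(pose,p),z])[0] for p in pts]);cv2.polylines(big,[np.int32((q-off)*k+k/2)],True,col,1)
    off=np.array((200,168)) if cam=='top' else np.array((180,170));k=4.7
    big=cv2.resize(im[off[1]:off[1]+127,off[0]:off[0]+170],None,fx=k,fy=k,interpolation=cv2.INTER_CUBIC)
    L([(-.125,-.16),(.125,-.16),(.125,.16),(-.125,.16)],.012,(255,0,255));L([(-.05,-.075),(.05,-.075),(.05,.075),(-.05,.075)],.0114,(255,255,0))
    for n,(px,py,b) in PIV.items():
        if cl.get(n):
            a=b+cl[n][0];u=np.array((np.cos(a),np.sin(a)));v=np.array((-u[1],u[0]));p=np.array((px,py))
            L([p+.04*u+.007*v,p+.04*u-.007*v,p-.012*u-.007*v,p-.012*u+.007*v],.027,(0,0,255))
    cv2.imwrite(f,big)
E
python3 - <<'E'
from m import *
im=viewer.get_image('top')
pose,sz=pallet(im);print(pose,sz)
cl=clips(im,pose);print(cl);overlay(im,pose,cl,'pics/ov1.png')
E
```

```text
(0.5565440654754639, 0.014093250036239624, np.float64(-0.026712837314039797)) (0.2990895211696625, 0.24198055267333984)Traceback (most recent call last):
  File "<stdin>", line 4, in <module>
  File "m.py", line 14, in clips
    ys,xs=np.nonzero(m);Q=np.array([ray(cam,(x,y),.024)[:2] for x,y in zip(xs,ys)])
                                    ~~~^^^^^^^^^^^^^^^^
  File "h.py", line 4, in ray
    c=viewer.calibration(cam);K=np.array([[c['fx'],0,c['cx']],[0,c['fy'],c['cy']],[0,0,1]])
ValueError: time passes only in moves, steps and waits
```

```bash
sed -i 's/^def ray/import functools\ncal=functools.lru_cache(None)(viewer.calibration)\ndef ray/; s/c=viewer.calibration(cam)/c=cal(cam)/' h.py
python3 - <<'E'
from m import *
im=viewer.get_image('top')
pose,sz=pallet(im);print(pose,sz)
cl=clips(im,pose);print(cl);overlay(im,pose,cl,'pics/ov1.png')
print(status.get_state()['time'])
E
```

```text
(0.5565438866615295, 0.014086171984672546, np.float64(-0.026712837314039797)) (0.2992132604122162, 0.24198055267333984)
{'left': (np.float64(1.04), 173, array([0.5743, 0.1166]), 0.0208), 'right': (np.float64(1.64), 176, array([ 0.5438, -0.0886]), 0.0212), 'near': (np.float64(-1.05), 170, array([0.4786, 0.0162]), 0.0208)}
1.5
```

View pics/ov1.png

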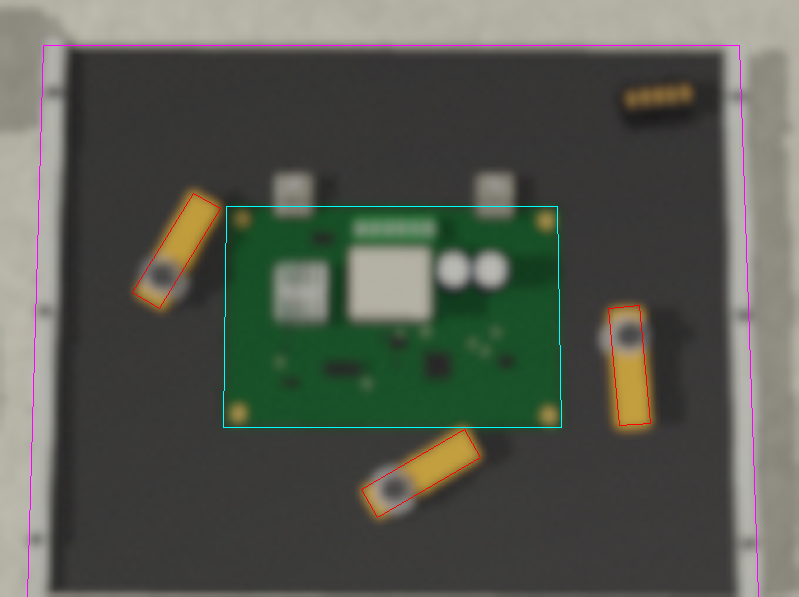

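The overlay matches the plate, the board and all three clips: left +1.04 rad, right +1.64, near -1.05. I'll use one tool yaw aligned with the pallet and a shut gripper, so the fingertip block is 30 mm along the pallet's x and 19 mm along its y.

```bash
cat > g.py <<'E'
import sys
from m import *
from scipy.spatial.transform import Rotation as R
pose=(0.5565,0.0141,-0.0267)
def go(wps):  # pallet x,y (mm), fingertip z (mm)
    s=status.get_state();R0=R.from_euler('xyz',s['ee_rot']);Rt=R.from_euler('xyz',[np.pi,0,np.pi/2+pose[2]])
    print('t',round(s['time'],2),'pos',np.round(s['position'],4),'F',np.round(s['contact_force'],1),'w',round(s['width'],4),'rot',np.round((R0.inv()*Rt).as_rotvec()/np.radians(6),2))
    for x,y,z in wps:
        P=np.array([*w(pose,(x/1e3,y/1e3)),z/1e3+bot.nose_length]);print((x,y,z),np.round(R0.inv().apply(P-s['position'])/.04,2))
if __name__=='__main__': go(eval(sys.argv[1]))
E
python3 g.py "[(64,112,80)]"
```

```text
t 1.5 pos [0.2376 0.6318 0.2923] F [-0.9 -0.5  0. ] w 0.0867 rot [ 0.   -0.   11.82]
(64, 112, 80) [-13.5   -8.48   3.56]
```

Call:
send_rows:
  travel:
    - [-13.5,-8.48,2]
    - [-13.5,-8.48,2]
    - [-13.5,-8.48,2]
    - [-13.5,-8.48,2]
    - [-13.5,-8.48,2]
    - [-13.5,-8.48,2]
    - [-13.5,-8.48,2]
    - [-13.5,-8.48,2]
    - [-13.5,-8.48,2]
    - [-13.5,-8.48,2]
    - [-13.5,-8.48,2]
    - [-13.5,-8.48,2]
    - [-13.5,-8.48,2]
    - [-13.5,-8.48,3.56]
    - [-13.5,-8.48,3.56]
    - [-13.5,-8.48,3.56]
    - [-13.5,-8.48,3.56]
    - [-13.5,-8.48,3.56]
  delta_rot:
    - [0,0,11.82]
    - [0,0,11.82]
    - [0,0,11.82]
    - [0,0,11.82]
    - [0,0,11.82]
    - [0,0,11.82]
    - [0,0,11.82]
    - [0,0,11.82]
    - [0,0,11.82]
    - [0,0,11.82]
    - [0,0,11.82]
    - [0,0,11.82]
    - [0,0,11.82]
    - [0,0,11.82]
    - [0,0,11.82]
    - [0,0,11.82]
    - [0,0,11.82]
    - [0,0,11.82]
  hand: [-1,-1,-1,-1,-1,-1,-1,-1,-1,-1,-1,-1,-1,-1,-1,-1,-1,-1]
  force: 10

```text
time: 3.3
position: [0.6245, 0.1255, 0.1519]
ee_rot: [3.138, -0.001, 1.546]
contact_force: [0.0, 0.1, -0.7]
width: 0.0009
grip_force: 0.0
```

```bash
python3 g.py "[(64,112,80),(64,112,20),(37,78,20)]"; python3 -c "
from h import *
im=viewer.get_image('side');cv2.imwrite('pics/s1.png',cv2.resize(im[90:330,150:470],None,fx=2.4,fy=2.4))"
```

```text
t 3.3 pos [0.6245 0.1255 0.1519] F [ 0.   0.1 -0.7] w 0.0009 rot [ 0.03 -0.01  0.02]
(64, 112, 80) [-0.03 -0.02  0.05]
(64, 112, 20) [-0.03 -0.03  1.55]
(37, 78, 20) [-0.88 -0.71  1.55]
```

View pics/s1.png

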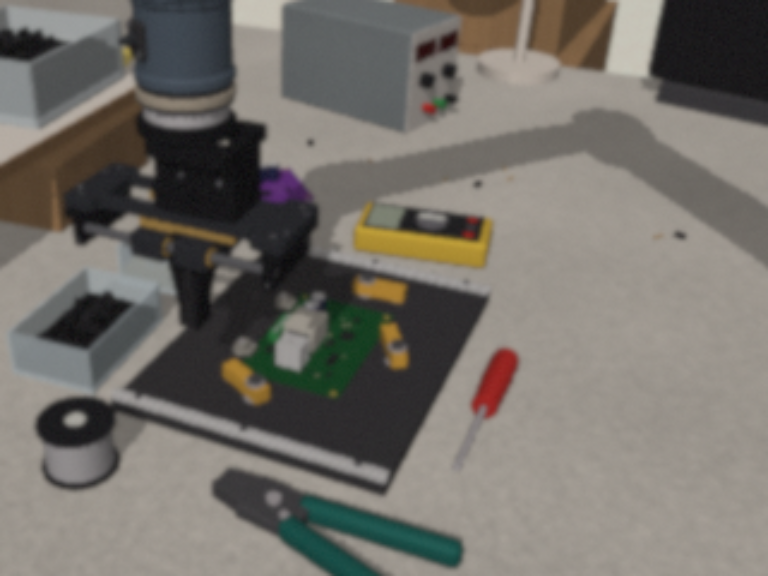

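The fingers are shut and hover past the left clip's tip, with the fingertips at about (195,310) in the crop. Next I lower them and push the left clip.

Call:
send_rows:
  travel:
    - [0,0,0.5]
    - [0,0,1.0]
    - [0,0,1.4]
    - [0,0,1.5]
    - [0,0,1.5]
    - [-0.07,-0.06,1.5]
    - [-0.14,-0.11,1.5]
    - [-0.21,-0.17,1.5]
    - [-0.28,-0.22,1.5]
    - [-0.35,-0.28,1.5]
    - [-0.42,-0.34,1.5]
    - [-0.49,-0.39,1.5]
    - [-0.56,-0.45,1.5]
    - [-0.63,-0.5,1.5]
    - [-0.7,-0.56,1.5]
    - [-0.77,-0.62,1.5]
    - [-0.82,-0.66,1.5]
    - [-0.85,-0.68,1.5]
    - [-0.85,-0.68,1.5]
    - [-0.85,-0.68,1.5]
  delta_rot:
    - [0,0,0]
    - [0,0,0]
    - [0,0,0]
    - [0,0,0]
    - [0,0,0]
    - [0,0,0]
    - [0,0,0]
    - [0,0,0]
    - [0,0,0]
    - [0,0,0]
    - [0,0,0]
    - [0,0,0]
    - [0,0,0]
    - [0,0,0]
    - [0,0,0]
    - [0,0,0]
    - [0,0,0]
    - [0,0,0]
    - [0,0,0]
    - [0,0,0]
  hand: [-1,-1,-1,-1,-1,-1,-1,-1,-1,-1,-1,-1,-1,-1,-1,-1,-1,-1,-1,-1]

```text
time: 5.35
position: [0.5952, 0.0906, 0.0897]
ee_rot: [-3.141, 0.0, 1.544]
contact_force: [-0.2, 0.5, -0.2]
width: 0.0004
grip_force: 0.0
```

```bash
python3 g.py "[(37,78,20),(45,84,20),(-59,-130,80)]"
```

```text
t 5.35 pos [0.5952 0.0906 0.0897] F [-0.2  0.5 -0.2] w 0.0004 rot [-0.01  0.   -0.  ]
(37, 78, 20) [ 0.01  0.01 -0.  ]
(45, 84, 20) [ 0.16  0.21 -0.  ]
(-59, -130, 80) [-5.19 -2.39 -1.5 ]
```

The position is as planned. I'll back off, lift and travel above the right clip's start point.

Call:
send_rows:
  travel:
    - [0,0.2,0]
    - [0,0.25,-0.3]
    - [0,0.25,-1.0]
    - [0,0.25,-1.5]
    - [0,0.25,-1.5]
    - [-1.2,-0.4,-1.5]
    - [-2.2,-0.9,-1.5]
    - [-3.2,-1.4,-1.5]
    - [-4.2,-1.9,-1.5]
    - [-5.19,-2.39,-1.5]
    - [-5.19,-2.39,-1.5]
    - [-5.19,-2.39,-1.5]
  delta_rot:
    - [0,0,0]
    - [0,0,0]
    - [0,0,0]
    - [0,0,0]
    - [0,0,0]
    - [0,0,0]
    - [0,0,0]
    - [0,0,0]
    - [0,0,0]
    - [0,0,0]
    - [0,0,0]
    - [0,0,0]
  hand: [-1,-1,-1,-1,-1,-1,-1,-1,-1,-1,-1,-1]

```text
time: 6.55
position: [0.494, -0.1149, 0.1498]
ee_rot: [-3.141, -0.0, 1.541]
contact_force: [-0.1, 1.1, -0.5]
width: 0.0007
grip_force: 0.0
```

```bash
python3 g.py "[(-59,-130,20),(-55,-100,20),(-32,-78,20)]"; python3 -c "
from m import *
im=viewer.get_image('top');cl=clips(im,(0.5565,0.0141,-0.0267));print(cl);overlay(im,(0.5565,0.0141,-0.0267),cl,'pics/ov2.png')"
```

```text
t 6.55 pos [ 0.494  -0.1149  0.1498] F [-0.1  1.1 -0.5] w 0.0007 rot [-0.   -0.   -0.03]
(-59, -130, 20) [0.02 0.   1.5 ]
(-55, -100, 20) [0.77 0.1  1.5 ]
(-32, -78, 20) [1.32 0.67 1.5 ]
{'left': (np.float64(0.18), 177, array([0.5742, 0.1167]), 0.0221), 'right': (np.float64(1.62), 168, array([ 0.5438, -0.0886]), 0.0212), 'near': (np.float64(-1.05), 174, array([0.4785, 0.0162]), 0.0211)}
```

View pics/ov2.png

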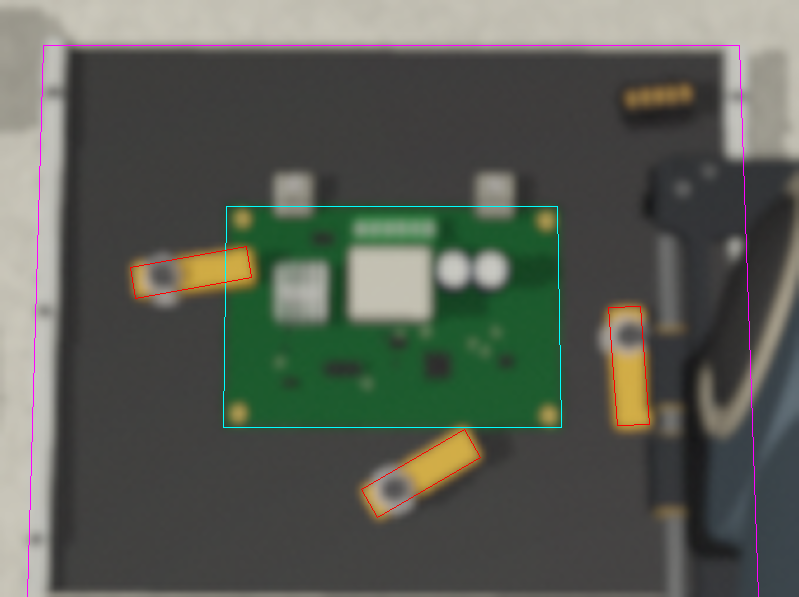

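The left clip now reads +0.18 rad, 6 mm short at the tip, so the fingertip is slimmer than I assumed. I'll push about 5 mm further on the others and touch up the left one at the end. The right clip is next.

Call:
send_rows:
  travel:
    - [0,0.15,0.5]
    - [0,0.15,1.0]
    - [0,0.15,1.4]
    - [0,0.15,1.5]
    - [0,0.15,1.5]
    - [0.1,0.16,1.5]
    - [0.2,0.17,1.5]
    - [0.3,0.18,1.5]
    - [0.4,0.19,1.5]
    - [0.5,0.2,1.5]
    - [0.6,0.21,1.5]
    - [0.7,0.22,1.5]
    - [0.8,0.28,1.5]
    - [0.9,0.38,1.5]
    - [1.0,0.49,1.5]
    - [1.1,0.6,1.5]
    - [1.2,0.7,1.5]
    - [1.27,0.77,1.5]
    - [1.3,0.81,1.5]
    - [1.3,0.81,1.5]
  delta_rot:
    - [0,0,0]
    - [0,0,0]
    - [0,0,0]
    - [0,0,0]
    - [0,0,0]
    - [0,0,0]
    - [0,0,0]
    - [0,0,0]
    - [0,0,0]
    - [0,0,0]
    - [0,0,0]
    - [0,0,0]
    - [0,0,0]
    - [0,0,0]
    - [0,0,0]
    - [0,0,0]
    - [0,0,0]
    - [0,0,0]
    - [0,0,0]
    - [0,0,0]
  hand: [-1,-1,-1,-1,-1,-1,-1,-1,-1,-1,-1,-1,-1,-1,-1,-1,-1,-1,-1,-1]

```text
time: 8.6
position: [0.5283, -0.0625, 0.0897]
ee_rot: [-3.141, -0.0, 1.544]
contact_force: [-1.0, 0.5, -0.5]
width: 0.0007
grip_force: 0.4
```

```bash
python3 g.py "[(-26.5,-78,20),(-36,-78,20),(-36,-78,80),(-90,-44,80)]"
```

```text
t 8.6 pos [ 0.5283 -0.0625  0.0897] F [-1.   0.5 -0.5] w 0.0007 rot [-0. -0.  0.]
(-26.5, -78, 20) [-0.02 -0.01 -0.  ]
(-36, -78, 20) [-0.02 -0.25 -0.  ]
(-36, -78, 80) [-0.02 -0.25 -1.5 ]
(-90, -44, 80) [ 0.83 -1.6  -1.5 ]
```

Call:
send_rows:
  travel:
    - [0,-0.2,0]
    - [0,-0.25,-0.3]
    - [0,-0.25,-1.0]
    - [0,-0.25,-1.5]
    - [0,-0.25,-1.5]
    - [0.4,-0.9,-1.5]
    - [0.83,-1.55,-1.5]
    - [0.83,-1.55,-1.5]
    - [0.83,-1.55,-1.5]
  delta_rot:
    - [0,0,0]
    - [0,0,0]
    - [0,0,0]
    - [0,0,0]
    - [0,0,0]
    - [0,0,0]
    - [0,0,0]
    - [0,0,0]
    - [0,0,0]
  hand: [-1,-1,-1,-1,-1,-1,-1,-1,-1]

```text
time: 9.5
position: [0.4669, -0.0278, 0.15]
ee_rot: [3.141, -0.0, 1.545]
contact_force: [1.0, -0.1, -0.7]
width: 0.0005
grip_force: 0.0
```

```bash
python3 g.py "[(-88,-44,20),(-50,-16,20)]"
```

```text
t 9.5 pos [ 0.4669 -0.0278  0.15  ] F [ 1.  -0.1 -0.7] w 0.0005 rot [ 0.01 -0.    0.01]
(-88, -44, 20) [0.01 0.01 1.51]
(-50, -16, 20) [0.7  0.96 1.51]
```

Call:
send_rows:
  travel:
    - [0,0,0.5]
    - [0,0,1.0]
    - [0,0,1.4]
    - [0,0,1.5]
    - [0,0,1.5]
    - [0.06,0.08,1.5]
    - [0.12,0.16,1.5]
    - [0.17,0.24,1.5]
    - [0.23,0.32,1.5]
    - [0.29,0.4,1.5]
    - [0.35,0.48,1.5]
    - [0.41,0.56,1.5]
    - [0.47,0.64,1.5]
    - [0.52,0.72,1.5]
    - [0.58,0.8,1.5]
    - [0.64,0.88,1.5]
    - [0.68,0.93,1.5]
    - [0.7,0.95,1.5]
    - [0.7,0.95,1.5]
    - [0.7,0.95,1.5]
  delta_rot:
    - [0,0,0]
    - [0,0,0]
    - [0,0,0]
    - [0,0,0]
    - [0,0,0]
    - [0,0,0]
    - [0,0,0]
    - [0,0,0]
    - [0,0,0]
    - [0,0,0]
    - [0,0,0]
    - [0,0,0]
    - [0,0,0]
    - [0,0,0]
    - [0,0,0]
    - [0,0,0]
    - [0,0,0]
    - [0,0,0]
    - [0,0,0]
    - [0,0,0]
  hand: [-1,-1,-1,-1,-1,-1,-1,-1,-1,-1,-1,-1,-1,-1,-1,-1,-1,-1,-1,-1]

```text
time: 11.5
position: [0.506, -0.001, 0.0898]
ee_rot: [3.141, -0.0, 1.544]
contact_force: [-0.6, -0.6, -1.0]
width: 0.0003
grip_force: 0.5
```

```bash
python3 g.py "[(-50,-16,20),(-50,-26,20),(-50,-26,80),(52,78,80)]"
```

```text
t 11.5 pos [ 0.506  -0.001   0.0898] F [-0.6 -0.6 -1. ] w 0.0003 rot [ 0. -0. -0.]
(-50, -16, 20) [0.01 0.   0.  ]
(-50, -26, 20) [-0.24  0.    0.  ]
(-50, -26, 80) [-0.24  0.   -1.5 ]
(52, 78, 80) [ 2.36  2.55 -1.5 ]
```

Call:
send_rows:
  travel:
    - [-0.2,0,0]
    - [-0.25,0,-0.3]
    - [-0.25,0,-1.0]
    - [-0.25,0,-1.5]
    - [-0.25,0,-1.5]
    - [0.6,0.8,-1.5]
    - [1.5,1.7,-1.5]
    - [2.36,2.55,-1.5]
    - [2.36,2.55,-1.5]
    - [2.36,2.55,-1.5]
  delta_rot:
    - [0,0,0]
    - [0,0,0]
    - [0,0,0]
    - [0,0,0]
    - [0,0,0]
    - [0,0,0]
    - [0,0,0]
    - [0,0,0]
    - [0,0,0]
    - [0,0,0]
  hand: [-1,-1,-1,-1,-1,-1,-1,-1,-1,-1]

```text
time: 12.5
position: [0.6103, 0.0915, 0.1491]
ee_rot: [-3.141, 0.0, 1.546]
contact_force: [-0.7, -0.7, -0.4]
width: 0.0004
grip_force: 0.0
```

```bash
python3 g.py "[(52,78,80),(52,78,20),(31,78,20)]"; python3 -c "
from m import *
im=viewer.get_image('top');cl=clips(im,(0.5565,0.0141,-0.0267));print(cl);overlay(im,(0.5565,0.0141,-0.0267),cl,'pics/ov3.png')"
```

```text
t 12.5 pos [0.6103 0.0915 0.1491] F [-0.7 -0.7 -0.4] w 0.0004 rot [-0.01  0.    0.02]
(52, 78, 80) [-0.02  0.01 -0.01]
(52, 78, 20) [-0.02  0.01  1.49]
(31, 78, 20) [-0.02 -0.52  1.49]
{'left': None, 'right': (np.float64(0.02), 159, array([ 0.5438, -0.0886]), 0.0196), 'near': (np.float64(0.07), 164, array([0.4785, 0.0162]), 0.0202)}
```

View pics/ov3.png

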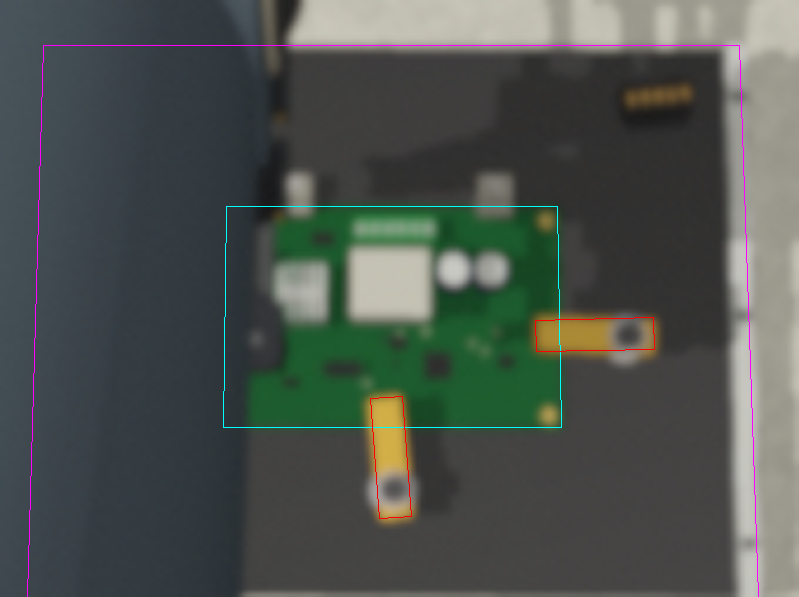

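The right clip is at 0.02 rad and the near clip at 0.07, both in, and the board is seated. The left clip gets its last push now.

Call:
send_rows:
  travel:
    - [0,0,0.5]
    - [0,0,1.0]
    - [0,0,1.4]
    - [0,0,1.5]
    - [0,0,1.5]
    - [0,-0.1,1.5]
    - [0,-0.2,1.5]
    - [0,-0.3,1.5]
    - [0,-0.38,1.5]
    - [0,-0.45,1.5]
    - [0,-0.5,1.5]
    - [0,-0.52,1.5]
    - [0,-0.52,1.5]
    - [0,-0.3,1.5]
    - [0,-0.2,1.5]
    - [0,-0.2,1.0]
    - [0,-0.2,0]
    - [0,0,-0.5]
  delta_rot:
    - [0,0,0]
    - [0,0,0]
    - [0,0,0]
    - [0,0,0]
    - [0,0,0]
    - [0,0,0]
    - [0,0,0]
    - [0,0,0]
    - [0,0,0]
    - [0,0,0]
    - [0,0,0]
    - [0,0,0]
    - [0,0,0]
    - [0,0,0]
    - [0,0,0]
    - [0,0,0]
    - [0,0,0]
    - [0,0,0]
  hand: [-1,-1,-1,-1,-1,-1,-1,-1,-1,-1,-1,-1,-1,-1,-1,-1,-1,-1]

```text
time: 14.35
position: [0.6106, 0.091, 0.1719]
ee_rot: [3.141, -0.001, 1.544]
contact_force: [0.4, 0.0, 0.7]
width: 0.0005
grip_force: 0.0
```

Call:
send_rows:
  travel:
    - [1.0,0,-1]
    - [2.0,0,-1]
    - [3.0,0,-1]
    - [4.0,0,-1]
    - [5.0,0,-1]
    - [6.0,0,-1]
    - [6.0,0,-1]
    - [6.0,0,-1]
  delta_rot:
    - [0,0,0]
    - [0,0,0]
    - [0,0,0]
    - [0,0,0]
    - [0,0,0]
    - [0,0,0]
    - [0,0,0]
    - [0,0,0]
  hand: [-1,-1,-1,-1,-1,-1,-1,-1]

```text
time: 15.15
position: [0.6159, 0.3321, 0.2088]
ee_rot: [-3.14, 0.001, 1.547]
contact_force: [0.8, -1.4, -0.1]
width: 0.0001
grip_force: 0.0
```

```bash
python3 -c "
from m import *
im=viewer.get_image('top');cl=clips(im,(0.5565,0.0141,-0.0267));print(cl);overlay(im,(0.5565,0.0141,-0.0267),cl,'pics/ov4.png')
s=status.get_state();print(s['time'],s['position'],s['contact_force'])"
```

```text
{'left': (np.float64(0.05), 162, array([0.5742, 0.1167]), 0.0191), 'right': (np.float64(0.02), 165, array([ 0.5438, -0.0886]), 0.0203), 'near': (np.float64(0.07), 166, array([0.4785, 0.0162]), 0.0198)}
15.2 [0.6165425  0.33003574 0.20913924] [-0.10752767 -1.02838268 -0.17443032]
```

View pics/ov4.png

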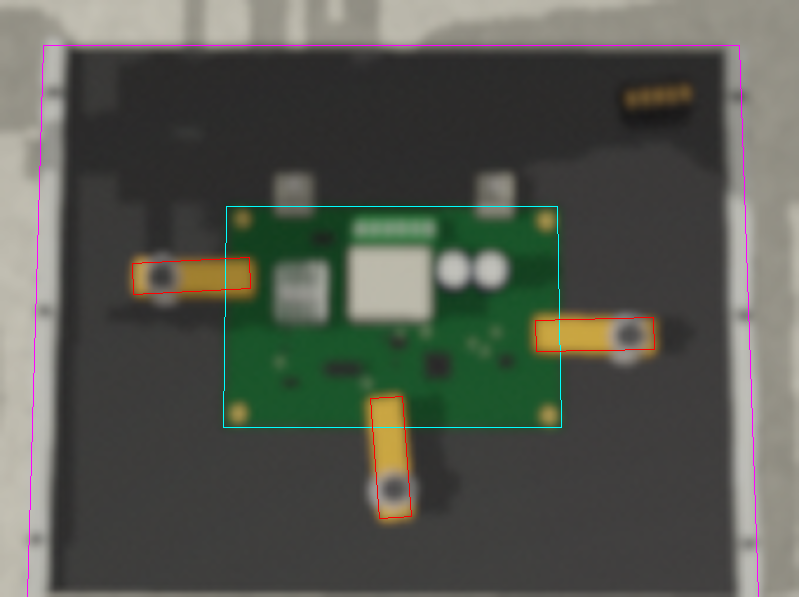

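All three clips point in over the board: left (192,276), right (595,334), near (390,457). They read 0.05, 0.02 and 0.07 rad, the board and plug are in place, and the arm is clear, so I'm handing the job in.

```bash
python3 -c "
from station import job
print(job.finish_job())"
```

```text
the job is handed in; nothing more can be done
None
```

I pushed all three hold-downs in over the board's edge (left 0.05, right 0.02, near 0.07 rad from square in the last picture), with the board seated, and handed the job in at about 15 s; no verdict was returned.

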